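Trace the vein of the steel leaf

ROBOT

A 6-joint arm with a two-finger parallel gripper is mounted at the origin on the work surface. World frame = base frame: x ahead of the robot, y to its left, z up, the work surface at z = 0. Lengths are in m, angles in degrees, forces in N, time in s.
With the tool pointing down it reaches from about 0.375 to 0.9 m from the base axis. Payload 3.1 kg.
Tool frame: the origin (TCP) lies on the centre line of the jaws, within the pads' length; the fingertips stand 19 mm ahead of it and the grasp point (between the pads) is the TCP; z points along the fingers, y is the line along which they close (so a half turn about z gives the same grasp; the last joint's range is limited). The gripper opens to 87 mm and grips with 3 to 60 N. Pads are 19 mm wide; open, the fingers measure 117 mm over their backs; the gripper's body (75 mm by 190 mm) begins 51 mm behind the grasp point.
Start: joints at [53.085, 30.224, 82.088, -0, 67.689, -10.227], TCP at [0.281, 0.558, 0.242] pointing down, gripper open.
Joint ranges: [-176.69, 176.69], [-43.24, 126.21], [12.49, 139.97], [-82, 262], [0, 151.66], [-163.58, 163.58]. Speed limits (degrees/s): [159.86, 159.86, 180, 180, 180, 180].

INTERFACE

Orientations are given as [roll, pitch, yaw] about the fixed x, y, z axes, in that order (R = Rz(yaw) Ry(pitch) Rx(roll)).
In Python, from cell import robot gives the robot as it stands. Calls block until the motion is done:
- robot.reach(position, orientation): joint-space move of the TCP to a pose.
- robot.move_l(position, ori=None, v=0.15): straight line of the TCP; ori=None keeps the orientation; v is the mean speed in m/s.
- robot.move_joints(angles): joint-space move.
- robot.open_gripper() and robot.grab(effort=None): open the fingers fully, or close them until they stop; effort is the grip in N (None keeps the last).
- robot.hold(seconds).
- robot.solve_ik(position, orientation): joint angles nearest the present ones, or None.
- robot.get_obs(): the state.
- robot.get_image(name): name is "side" or "top"; returns the picture (420x560x3 uint8, red, green, blue); there is no depth.
- robot.get_calibration(name): a dict with "fovy" (degrees; the focal length in pixels is half the picture's height over the tangent of half this angle, whatever the lens; pixels are square), "cx", "cy" (the principal point, pixels), "k1" (the pictures are not rectified: a ray, as slopes to the right and down, at radius r is drawn at 1 + k1 r^2 times it, then the intrinsics apply), "R" (3x3) and "t" (3): a world point X has camera coordinates R X + t. Camera axes: x right, y down, z forward; pixel columns grow to the right and rows downward; lengths in m; the calibration is good to about 2 mm. A picture is of the moment at which its call begins. get_calibration takes no time and is no camera call.
A pose or a line that the arm cannot do raises robot.Unreachable and nothing moves.
- robot.finish_job(): hands the job in; it is judged then, once.
The state is a dict: "clock": time; "joint_positions": joint angles; "qd": joint speeds; "effort": joint torques, N m; "ee_pos": TCP position; "tool_rot": TCP orientation; "force": force on the tool from outside, world axes, zero at the start; "wrist_torque": the same for the moment, N m; "grip_width": finger opening in m; "grip_force": force on a finger pad.
Only numpy, scipy, OpenCV 4.12 (cv2) and the standard library are available. Lean on these libraries where they do the work, as an engineer would, in place of code of your own. Each camera call takes 0.05 s, during which the arm holds its last target. There are 200 camera calls.

TASK

Feel along the raised vein of the steel leaf for dents: with the fingertips, lightly trace it from the green dot at the stem over each yellow dot in turn to the red dot at the tip. Touch the vein at every dot, stay off the thin blade, never press the sprung plate under the leaf down near its stop, and leave the tools standing around it where they are. The program finishes while holding: keep the fingertips resting lightly on the red dot, so that the smith sees the place.

Things in the scene. Friction and masses are not known exactly. Their poses are not given: they have to be found in the camera images.
- fixture: Green steel base plate 300 x 200 x 20 mm, fixed to the bench; may lie at any yaw. Origin: centre of its underside; its x axis runs from the leaf's stem (green dot) to its tip (red dot), z up. A pale wooden plate, 270 x 110 mm, is carried above it on springs and bears the leaf.
- cushion (a joint): How far the sprung plate, with the leaf on it, has sunk straight down: 0 m = up (at rest), 0.012 m = on its stop. It starts to give at about 2 N and then yields by 1 mm for each further 0.8 N (about 5 N at 4 mm, 10 N at 10 mm); it springs back up by itself.
- vein: The raised vein: an S-curved round dark steel bead, 12 mm wide, 215 mm long, on the thin flat leaf; its crest is a level line 60 mm above the bench and 9 mm above the leaf's blade. Between neighbouring dots it is nearly straight. To ride on it clear of the blade, shut the gripper and point it down. Origin: mid-leaf, 6 mm below the crest; axes as the fixture's.
- blade: The leaf's thin, lobed blade, grey steel, 3 mm thick, about 240 x 125 mm, on the sprung plate; its top is 9 mm below the vein's crest (51 mm above the bench). Not to be touched. Origin: under its middle, on its underside.
- dot0 (a point): The green dot at the stem end: a painted disc, 13 mm across, on the crest of the vein; the point is on the crest, at its centre, and sinks with the leaf. Neighbouring dots are 32 to 36 mm apart.
- dot1 (a point): The yellow dot number 1, counted from the green one: a painted disc, 13 mm across, on the crest of the vein; the point is on the crest, at its centre, and sinks with the leaf. Neighbouring dots are 32 to 36 mm apart.
- dot2 (a point): The yellow dot number 2, counted from the green one: a painted disc, 13 mm across, on the crest of the vein; the point is on the crest, at its centre, and sinks with the leaf. Neighbouring dots are 32 to 36 mm apart.
- dot3 (a point): The yellow dot number 3, counted from the green one: a painted disc, 13 mm across, on the crest of the vein; the point is on the crest, at its centre, and sinks with the leaf. Neighbouring dots are 32 to 36 mm apart.
- dot4 (a point): The yellow dot number 4, counted from the green one: a painted disc, 13 mm across, on the crest of the vein; the point is on the crest, at its centre, and sinks with the leaf. Neighbouring dots are 32 to 36 mm apart.
- dot5 (a point): The yellow dot number 5, counted from the green one: a painted disc, 13 mm across, on the crest of the vein; the point is on the crest, at its centre, and sinks with the leaf. Neighbouring dots are 32 to 36 mm apart.
- dot6 (a point): The red dot at the leaf's tip: a painted disc, 13 mm across, on the crest of the vein; the point is on the crest, at its centre, and sinks with the leaf. Neighbouring dots are 32 to 36 mm apart.
- punch_a: Steel punch, 20 mm diameter, 68 mm tall, standing loose on the green base beside the leaf; leave alone. Origin: at the middle of its underside.
- punch_b: Brass punch, 20 mm diameter, 60 mm tall, standing loose on the green base on the leaf's other side; leave alone. Origin: at the middle of its underside.
- hammer: Hammer, 260 mm long, lying on the bench to the left; leave alone. Origin: on its underside, at the tool's middle; the handle points to its -x.
- oil: Green bottle, 56 mm diameter, 130 mm tall, standing at the far left; leave alone. Origin: at the middle of its underside.
- collar: Brass ring, 64 mm diameter, 25 mm tall, on the bench to the right; leave alone. Origin: at the middle of its underside.
- die: Dark steel stepped die, 52 mm diameter, 66 mm tall, at the near right; leave alone. Origin: at the middle of its underside.
- tin: Open orange tin, 76 mm diameter, 50 mm tall, to the right; leave alone. Origin: at the middle of its underside.

How it is judged (in metres and radians):
On the way, in this order (a step that is already met when the one before it is completed fails the run):
1. fingertips touch the vein at the green dot at the stem end (contact force between the fingers and vein above 0.3 N and horizontal distance between the grasp point and dot0 below 0.012 m), for 0.05 s.
2. fingertips touch the vein at the yellow dot number 1, counted from the green one (contact force between the fingers and vein above 0.3 N and horizontal distance between the grasp point and dot1 below 0.012 m), for 0.05 s.
3. fingertips touch the vein at the yellow dot number 2, counted from the green one (contact force between the fingers and vein above 0.3 N and horizontal distance between the grasp point and dot2 below 0.012 m), for 0.05 s.
4. fingertips touch the vein at the yellow dot number 3, counted from the green one (contact force between the fingers and vein above 0.3 N and horizontal distance between the grasp point and dot3 below 0.012 m), for 0.05 s.
5. fingertips touch the vein at the yellow dot number 4, counted from the green one (contact force between the fingers and vein above 0.3 N and horizontal distance between the grasp point and dot4 below 0.012 m), for 0.05 s.
6. fingertips touch the vein at the yellow dot number 5, counted from the green one (contact force between the fingers and vein above 0.3 N and horizontal distance between the grasp point and dot5 below 0.012 m), for 0.05 s.
7. fingertips touch the vein at the red dot at the leaf's tip (contact force between the fingers and vein above 0.3 N and horizontal distance between the grasp point and dot6 below 0.012 m), for 0.05 s.
At the end, for the whole second after the job is handed in: The fingertips rest on the vein (more than 0.3 N), the point between them within 12 mm of the red dot as seen from above; the sprung plate is pressed less than 10 mm down; no tool has moved more than 15 mm (all of step 7 and value of joint cushion below 0.01 m and not (distance of any of punch_a, punch_b, hammer, oil, collar, die, tin from where it was at the start of the episode above 0.015 m)); the arm keeps its last pose, push and grip.
It fails at once if the sprung plate is pressed down 10 mm or more (value of joint cushion above 0.01 m).
It fails at once if the fingers touch the leaf's blade (more than 1 N) (contact force between the fingers and blade above 1 N).
It fails at once if a tool standing around is pushed, lifted or carried more than 15 mm (distance of any of punch_a, punch_b, hammer, oil, collar, die, tin from where it was at the start of the episode above 0.015 m).
It also fails if it takes over 35 s, if anything falls off the work surface, if the arm or the gripper's body presses on something with over 40 N, if the wrist force passes 120 N, or if a joint passes its speed limit or range.

## Working session

There is one attempt and no reset: what is moved stays moved. The work goes in short steps, each a Python script; the robot and the scene stay as the last script left them, time stands still between calls to the robot, and variables do not carry over. Pictures are saved under pics/ and viewed, at most 10 in all, crops included, and the job is handed in when it is done.

```bash
mkdir -p pics; python3 - <<'E'
from cell import robot
import cv2
for n in("top","side"):
    im=robot.get_image(n); cv2.imwrite(f"pics/{n}0.png",im[:,:,::-1]); c=robot.get_calibration(n); print(n,c)
o=robot.get_obs();print(o)
E
python3 -c "
import cv2,numpy as np
cv2.imwrite('pics/both.png',cv2.resize(np.hstack([cv2.imread('pics/top0.png'),cv2.imread('pics/side0.png')]),(800,300)))"
```

```text
top {'fovy': 56.27950327194831, 'cx': 274.1345853790025, 'cy': 212.95401343380516, 'k1': 0.01447317805033746, 'R': array([[ 0.02840829, -0.99951061,  0.01309583],
       [-0.99884872, -0.02889123, -0.03829538],
       [ 0.03865499, -0.01199285, -0.99918065]]), 't': array([0.00886575, 0.51784307, 1.21969054])}
side {'fovy': 49.730605192468005, 'cx': 272.5649871360869, 'cy': 204.15708291989387, 'k1': -0.0511865342996557, 'R': array([[ 0.76756703, -0.6409655 ,  0.00202066],
       [-0.37517042, -0.45182452, -0.80938357],
       [ 0.51969993,  0.62049804, -0.5872769 ]]), 't': array([-0.38643682,  0.25801613,  0.86436363])}
{'clock': 0.1, 'joint_positions': array([ 5.30850262e+01,  3.02734308e+01,  8.21486256e+01,  4.09459697e-04,
        6.76898003e+01, -1.02265342e+01]), 'qd': array([-0.0084051 , -0.1506018 , -0.09834623, -0.07172008, -0.05023568,
       -0.01226873]), 'effort': array([ 3.09988154e-04, -4.40987313e+01, -1.77150643e+01,  6.35073963e-02,
        5.34385024e-02, -4.31701233e-05]), 'ee_pos': array([0.28029791, 0.55792799, 0.24067402]), 'tool_rot': array([-1.79889987e+02, -2.02315791e-02,  1.53311385e+02]), 'force': array([-0.04446229, -0.28285234,  0.61959812]), 'wrist_torque': array([ 0.03335149, -0.00521314, -0.02250948]), 'grip_force': 0.0, 'grip_width': 0.08730633292166042}
```

View pics/top0.png

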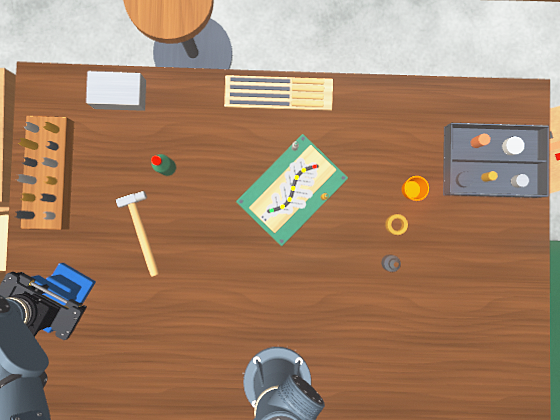

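View pics/side0.png

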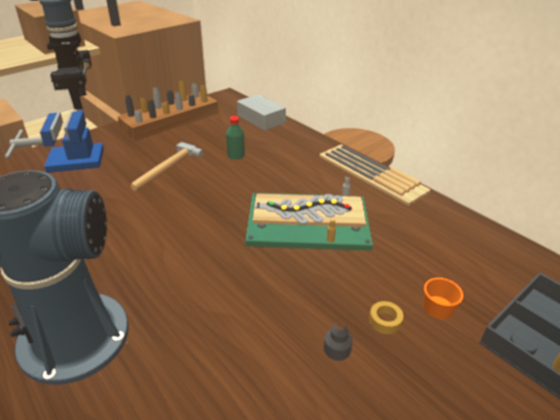

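The fixture is at about (292,190) in the top view. The vein runs from the green dot at about (270,210) to the red dot at about (316,167), with punches at (294,146) and (323,196). In the side view the vein runs from (270,205) to (350,206).

```bash
cat > h.py <<'E'
import cv2,numpy as np
from cell import robot
ROI={"top":(235,130,115,115),"side":(240,170,135,80)}
def und(n,uv):
    c=robot.get_calibration(n); f=210/np.tan(np.radians(c["fovy"]/2))
    d=(np.asarray(uv,float)-[c["cx"],c["cy"]])/f; r=d.copy()
    for _ in range(20): r=d/(1+c["k1"]*(r**2).sum(-1,keepdims=True))
    return r,c
def plane(n,uv,z):
    r,c=und(n,np.atleast_2d(uv)); D=np.c_[r,np.ones(len(r))]@c["R"]; o=-c["R"].T@c["t"]
    return o+D*((z-o[2])/D[:,2])[:,None]
def blobs(im,n):
    x,y,w,h=ROI[n]; S=8
    z=cv2.resize(np.ascontiguousarray(im[y:y+h,x:x+w]),None,fx=S,fy=S,interpolation=cv2.INTER_CUBIC)
    hsv=cv2.cvtColor(z,cv2.COLOR_RGB2HSV); out=[]
    for k,lo,hi in(("r",(172,130,90),(180,255,255)),("r",(0,150,90),(6,255,255)),("y",(24,150,130),(34,255,255)),("g",(45,120,60),(80,255,255))):
        m=cv2.inRange(hsv,lo,hi); N,_,st,ce=cv2.connectedComponentsWithStats(m)
        for i in range(1,N):
            if 80<st[i,4]<3000: out.append((k,st[i,4],(ce[i]+.5)/S-.5+[x,y]))
    return out,z
E
python3 - <<'E'
from h import *
V=[]
for n in("top","side"):
    b,z=blobs(cv2.imread(f"pics/{n}0.png")[:,:,::-1],n)
    for k,a,u in b: print(n,k,a,u.round(1),plane(n,u,.06)[0].round(4))
    V.append(cv2.resize(z[:,:,::-1],None,fx=.7 if n=="top" else .65,fy=.7 if n=="top" else .65)[:600])
    cv2.imwrite(f"pics/z{n}.png",V[-1][:600,:800])
E
```

```text
top r 800 [314.1 166.1] [ 0.6604 -0.0924  0.06  ]
top y 1015 [303.3 169.8] [ 0.6484 -0.06    0.06  ]
top y 1030 [296.2 176.9] [ 0.6261 -0.0393  0.06  ]
top y 1063 [292.6 187.8] [ 0.5928 -0.0293  0.06  ]
top y 1021 [289.1 198.9] [ 0.559  -0.0195  0.06  ]
top y 1010 [282.1 206.2] [0.5364 0.001  0.06  ]
top g 527 [299.5 137.5] [ 0.746 -0.046  0.06 ]
top g 102 [306.  138.8] [ 0.7428 -0.0658  0.06  ]
top g 181 [299.3 144.7] [ 0.7241 -0.046   0.06  ]
top g 251 [289.5 147.7] [ 0.7141 -0.0166  0.06  ]
top g 481 [283.8 153.9] [6.947e-01 3.000e-04 6.000e-02]
top g 602 [275.7 162.2] [0.6689 0.0239 0.06  ]
top g 121 [345.9 177.5] [ 0.6287 -0.1893  0.06  ]
top g 1353 [336.6 187.3] [ 0.5983 -0.1618  0.06  ]
top g 159 [322.4 191.9] [ 0.5832 -0.1192  0.06  ]
top g 188 [318.8 196.4] [ 0.5691 -0.1089  0.06  ]
top g 93 [311.5 197.6] [ 0.5649 -0.087   0.06  ]
top g 143 [243.4 198.7] [0.5556 0.1179 0.06  ]
top g 382 [307.6 200.8] [ 0.5548 -0.0753  0.06  ]
top g 291 [243.7 202.1] [0.5454 0.1167 0.06  ]
top g 257 [322.6 201.5] [ 0.5541 -0.1205  0.06  ]
top g 183 [319.6 204.5] [ 0.545  -0.1119  0.06  ]
top g 209 [305.9 206.4] [ 0.5378 -0.0708  0.06  ]
top g 566 [314.3 210.1] [ 0.5276 -0.0963  0.06  ]
top g 877 [271.1 210. ] [0.5241 0.0336 0.06  ]
top g 2508 [295.2 229.7] [ 0.467  -0.0404  0.06  ]
top g 210 [281.2 237.7] [0.4419 0.0011 0.06  ]
side r 972 [346.2 205.6] [ 0.6614 -0.0937  0.06  ]
side y 708 [321.3 200.8] [ 0.6286 -0.04    0.06  ]
side y 696 [333.4 201.2] [ 0.6508 -0.0603  0.06  ]
side y 718 [308.8 204.1] [ 0.595  -0.0301  0.06  ]
side y 831 [283.3 207. ] [0.5384 0.0012 0.06  ]
side y 851 [296.2 207.4] [ 0.5618 -0.0203  0.06  ]
side g 770 [270.8 203. ] [0.5255 0.0336 0.06  ]
```

View pics/ztop.png

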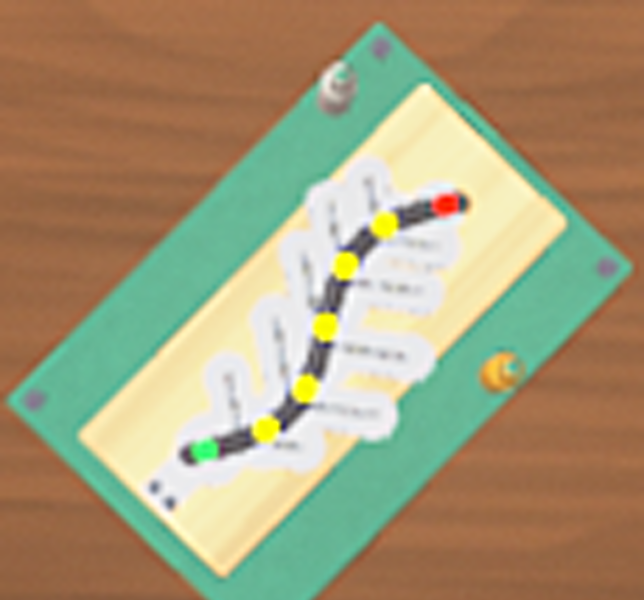

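View pics/zside.png

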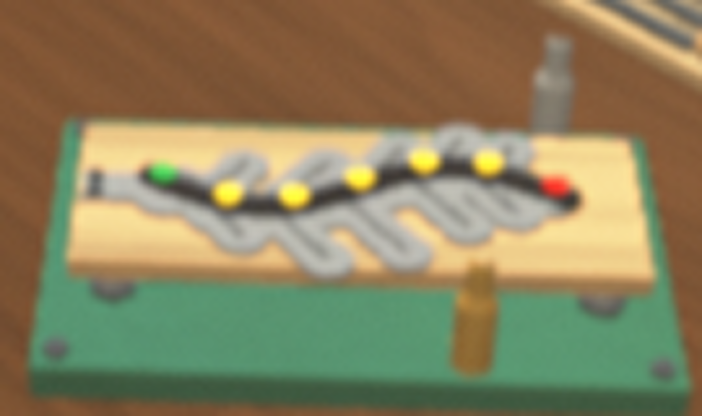

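Both views agree to within 3 mm, so I'll average them. Next step: shut the gripper, approach over the green dot and descend until the force shows light contact.

```bash
cat >> h.py <<'E'
D=np.array([[.5248,.0336],[.5374,.0011],[.5604,-.0199],[.5939,-.0297],[.6273,-.0397],[.6496,-.0602],[.6609,-.0931]])
def fz(k=4):
    s=[]
    for _ in range(k): robot.hold(.02); s.append(robot.get_obs()["force"]); 
    return np.mean(s,0)
E
python3 - <<'E'
from h import *
print(np.linalg.norm(np.diff(D,axis=0),axis=1).round(4))
robot.grab(10)
p=lambda z:[*D[0],z]
for yaw in(47,-133):
    print(yaw,robot.solve_ik(p(.08),[180,0,yaw]),robot.solve_ik([*D[6],.08],[180,0,yaw]))
q=robot.solve_ik(p(.2),[180,0,47]); yaw=47 if q is not None and abs(q[5])<140 else -133
robot.reach(p(.2),[180,0,yaw]); robot.move_l(p(.1),v=.1)
robot.hold(.3); b=fz(8); o=robot.get_obs(); print(yaw,"bias",b,o["ee_pos"],o["tool_rot"],o["grip_width"])
np.save("bias.npy",b)
z=.086
robot.move_l(p(z),v=.05); f=fz()-b
while f[2]<3 and z>.070:
    z-=.001; robot.move_l(p(z),v=.02); f=fz()-b; print(round(z,4),f.round(2),robot.get_obs()["ee_pos"].round(4))
print(robot.get_obs()["clock"])
E
```

```text
[0.0349 0.0311 0.0349 0.0349 0.0303 0.0348]
47 [-8.52214578e+00  3.72180388e+01  1.03699376e+02 -2.54444375e-14
  3.90825849e+01  3.44778542e+01] [-1.75917982e+01  4.46301597e+01  8.22144617e+01 -2.54444375e-14
  5.31553786e+01  2.54082018e+01]
-133 [-8.52214578e+00  3.72180388e+01  1.03699376e+02 -2.54444375e-14
  3.90825849e+01 -1.45522146e+02] [ -17.59179816   44.63015974   82.21446169    0.           53.15537857
 -154.59179816]
47 bias [-0.21191742 -0.12380998 -0.00194545] [0.5248673  0.03358741 0.10016857] [ 1.79985153e+02 -1.07611979e-02  4.69987268e+01] 0.00011582814686394484
0.085 [0.97 0.24 0.05] [0.5249 0.0336 0.0851]
0.084 [0.69 0.23 0.24] [0.5248 0.0336 0.084 ]
0.083 [ 0.12  0.   -0.32] [0.5248 0.0336 0.083 ]
0.082 [-0.05  0.19  0.19] [0.5248 0.0336 0.082 ]
0.081 [0.13 0.35 0.21] [0.5248 0.0336 0.081 ]
0.08 [-0.01  0.32 -0.12] [0.5248 0.0336 0.08  ]
0.079 [0.23 0.11 1.6 ] [0.525  0.0336 0.0792]
0.078 [0.25 0.1  2.47] [0.5249 0.0336 0.0781]
0.077 [ 0.25 -0.08  3.78] [0.5249 0.0336 0.0771]
8.6417
```

Contact came at z = 0.079, as expected, and the force is now 3.8 N. I'll trace with gentle force feedback.

```bash
python3 - <<'E'
from h import *
b=np.load("bias.npy"); z=.077
for i in range(6):
    for s in(.25,.5,.75,1):
        robot.move_l([*(D[i]+s*(D[i+1]-D[i])),z],v=.03)
        f=fz(4 if s==1 else 2)-b
        if f[2]>7: z+=.002
        else: z+=float(np.clip((f[2]-3.5)*.0005,-.0007,.0007))
        z=max(z,.0745)
    o=robot.get_obs(); print(i+1,f.round(2),round(z,4),o["ee_pos"].round(4),round(o["clock"],2))
robot.hold(.3); print((fz(8)-b).round(2),robot.get_obs()["clock"])
im=robot.get_image("side"); im2=robot.get_image("top")
cv2.imwrite("pics/end.png",np.hstack([cv2.resize(im[130:270,220:400],(450,350)),cv2.resize(im2[110:250,220:360],(350,350))])[:,:,::-1])
E
```

```text
1 [-0.74 -0.29  3.14] 0.077 [0.5377 0.0006 0.0772] 10.57
2 [-0.93  0.71  3.59] 0.0768 [ 0.5609 -0.0203  0.0768] 12.38
3 [-1.07  0.39  3.57] 0.0769 [ 0.5946 -0.0299  0.077 ] 14.31
4 [-0.59  0.66  3.53] 0.077 [ 0.628  -0.0399  0.0772] 16.24
5 [-0.54 -0.2   3.47] 0.0773 [ 0.6501 -0.0606  0.0775] 18.01
6 [-0.48  0.53  3.55] 0.0771 [ 0.6612 -0.0937  0.0772] 19.94
[-0.1  -1.25  3.34] 20.375
```

View pics/end.png

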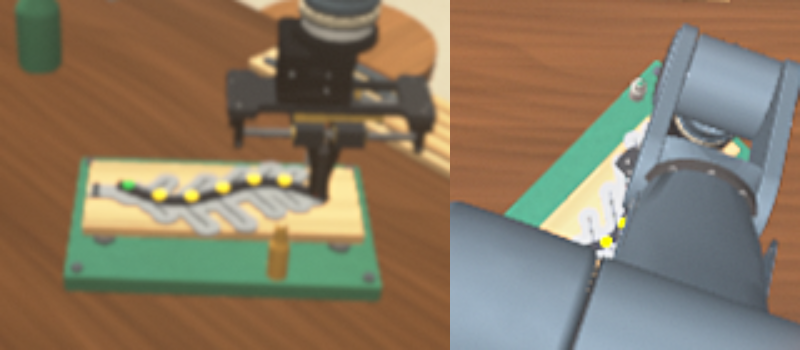

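The shut fingers rest on the red dot at about (317,190) in the crop. Both punches are still standing, at about (278,255) in the left crop and (637,88) in the right. The force is 3.3 N.

```bash
python3 -c "
from cell import robot
print(robot.finish_job())"
```

```text
the job is handed in; nothing more can be done
None
```

I traced the vein from the green dot over each yellow dot to the red one, with about 3.5 N measured at each dot, and handed the job in at about 20 s with the fingertips still resting on the red dot at 3.3 N; the judge's verdict was not shown.

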